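# Hold the hand microscope over the open valve cavity

### The job

Lift the hand microscope up off its two-prong hook on the small tool panel and carry it over the valves to the one section of the valve bank whose cavity is still open (the others have a valve or a hex plug in them). Finish still holding it there so that I can inspect the seat: upright, lens down, centred over the open cavity and hovering about 10 mm above its mouth. Neither the microscope nor the robot may touch the valve bank at any time, and leave the nut spinner on the other hook, the spare coil and the loose cartridge where they are.

Things in the scene. Friction and masses are not known exactly. Their poses are not given: they have to be found in the camera images.
- scope_mid (a point): Cordless hand microscope, round, 148 mm tall, about 0.18 kg, hanging upright, lens down. This point: on its axis (z up), 72.5 mm above the lens. From the lens up: barrel 27 mm dia. to 75 mm; black focus wheel 50 mm dia., 75 to 87 mm, resting on the prongs; white grip 38 mm dia., 87 to 142 mm. The grip's middle is 42 mm above this point: take it there from above, any yaw. It lifts straight off.
- scope_tip (a point): Centre of the microscope's lens face, its lowest point when upright; z is the microscope's axis, up.
- scope: The microscope as a body; origin at the centre of the lens face, as scope_tip.
- stand: Grey perforated tool panel, fixed, 346 mm long (its x), 163 mm high, foot 130 mm deep; origin on the bench under the middle of the sheet. Two hooks stick out to its +y, at x = -75 and 75 mm: each two 6 mm bars 40 mm apart, top 140 mm above the bench, 95 mm long, ends turned up to 155 mm. Microscope on one, nut spinner on the other, 48 to 60 mm out from the sheet.
- spinner_mid (a point): T-handle nut spinner, steel, hanging on the other hook: middle of its 92 mm crossbar (10 mm thick, about 145 mm above the bench); its shaft hangs 110 mm down. Leave it.
- bank: Valve bank's base plate with its two end sections, fixed: plate 120 x 330 x 12 mm, origin under its middle on the bench, row along its y. Sections (80 mm in x, 49 in y, top 67 mm above the bench) stand at y = -100, -50, 0, 50, 100 mm, end plates (71 mm) outside. The two end sections carry valves like sec_valve's. Pipe stubs stick out of the -x faces by 24 mm.
- sec_valve: Section with a solenoid valve, in one of the three middle places; origin at the centre of its underside, 12 mm above the bench. Valve: black coil 46 x 36 mm with a grey plug socket to +x (to 44 mm from the axis), steel nut on top; its top is 66 mm above the section, 133 mm above the bench.
- sec_plug: Section whose cavity is closed by a steel hex plug 28 mm across, 12 mm tall, in another of the three middle places; origin as the others.
- sec_open: Section with the open cavity: a 26 mm round hole, 42 mm deep, with a steel seat at the bottom, in the middle of its flat top face, in the last of the three middle places; origin at the centre of its underside.
- cavity (a point): Centre of the open cavity's mouth, in the plane of the section's top face, 67 mm above the bench; z up. The neighbouring coils stand at least 32 mm to either side of this axis, up to 66 mm higher.
- coil: Spare solenoid coil, black block 46 x 36 x 40 mm with grey plug socket, standing on the bench beyond the bank; origin under it. Leave it.
- cartridge: Loose steel valve cartridge, 94 mm long, 24 mm thick, lying in a low blue tray beyond the bank. Leave it.

How it is judged:
By the outcome, as a careful person would: the job done as asked, in the order asked, and still so for the second after the job is handed in, while the arm keeps its last pose, push and grip.
It also fails if it takes over 43 s, if anything falls off the work surface, if the arm or the gripper's body presses on something with over 40 N, if the wrist force passes 120 N, or if a joint passes its speed limit or range.

### The arm

A 7-joint arm with a two-finger parallel gripper is mounted at the origin on the work surface. World frame = base frame: x ahead of the robot, y to its left, z up, the work surface at z = 0. Lengths are in m, angles in rad, forces in N, time in s.
With the tool pointing down it reaches from about 0.425 to 0.925 m from the base axis. Payload 6.8 kg.
Tool frame: the origin (TCP) lies between the finger pads; the fingertips stand r.tcp_to_tips ahead of it and the grasp point (between the pads) lies 3 mm ahead of it (r.tcp_to_tips is the distance from the TCP to the fingertips, in m); z points along the fingers, y is the line along which they close (so a half turn about z gives the same grasp; the last joint's range is limited). The gripper opens to 85 mm and grips with 20 to 120 N. Pads are 22 mm wide; open, the fingers measure 114 mm over their backs; the gripper's body (76 mm by 85 mm) begins 54 mm behind the grasp point. The pads swing forward as they close: fully open they stand 13 mm farther back than shut.
Start: joints at [1.127, 0.477, 0.022, 1.555, -0.011, 1.109, -0.083], TCP at [0.222, -0.637, 0.253] pointing down, gripper open.
Joint ranges: [-2.96, 2.96], [-0.34, 2.1], [-1.41, 1.46], [0.24, 2.44], [-1.37, 4.51], [0.17, 1.92], [-2.96, 2.96]. Speed limits (rad/s): [2.39, 2.39, 3.14, 3.14, 3.14, 3.14, 3.14].

### API

Orientations are given as a rotation vector (axis times angle).
In Python, from bench import r gives the robot as it stands. The module is installed in compiled form; this text tells all that it offers.
- The arm moves only by the tool step_arm, never from a script. Its argument "moves" is a list of rows, each an object of numbers: "rx", "ry", "rz": the turn, a rotation vector about the tool's x, y, z in degrees; "dx", "dy", "dz": the shift along the tool's x, y, z in mm; "gripper": the opening, from -1 (shut) to 1 (fully open). In form: [{"rx": .., "ry": .., "rz": .., "dx": .., "dy": .., "dz": .., "gripper": ..}, ...]. A call has 1 to 20 rows; each row shifts and turns the commanded pose from where the row before left it, along the tool's axes as they then stand; what a row does not reach is not made up. A row lasts 1/8 s, in which the tool goes at most 62.5 mm and 10.7 degrees, less where a joint would pass 70% of its speed; a pose out of reach is approached as far as the arm can. A call is refused whole if a number of a shift passes 62.5 or a number of a turn 10.7, either way. A call with a gripper value outside its range is refused whole. The fingers move at their own pace and stop on an object; "grip_force" is the grip in N (left out, the last holds). Time passes only in rows, so rows that do not move let the fingers close. It gives the time, the measured TCP pose, the force, the opening and the grip force at its end, in the units of the state.
- r.get_obs(): the state, without advancing time (a new reading comes with each control period).
- r.grab_frame(name): name is "side" or "top" or "wrist"; returns the picture (400x640x3 uint8, blue, green, red); there is no depth.
- r.camera_info(name): a dict with "mtx" (3x3 intrinsics, pixels), "rvec" (rotation vector, rad) and "tvec" (3), from world to camera coordinates, as OpenCV has them. Camera axes: x right, y down, z forward; pixel columns grow to the right and rows downward; lengths in m; the calibration is good to about 2 mm. A picture is of the moment at which its call begins: read the wrist's pose just before it. camera_info takes no time and is no camera call; for the wrist camera it gives the pose at the moment of the call.
- r.hand_in(): hands the job in; it is judged then, once.
The state is a dict: "clock": time; "joints": joint angles; "qvel": joint speeds; "tau": joint torques, N m; "tcp_pos": TCP position; "orientation": TCP orientation; "contact_force": force on the tool from outside, world axes, zero at the start; "moment": the same for the moment, N m; "grip_width": finger opening in m; "gripper_force": force on a finger pad.
Only numpy, scipy, OpenCV 4.12 (cv2) and the standard library are available. Lean on these libraries where they do the work, as an engineer would, in place of code of your own. Each camera call takes 0.05 s, during which the arm holds its last target. There are 200 camera calls.

## Working session

There is one attempt and no reset: what is moved stays moved. The work goes in short steps, Python scripts to look and compute and a tool call to move; the robot and the scene stay as the last step left them, time stands still between calls to the robot, and variables do not carry over. Pictures are saved under pics/ and viewed, at most 10 in all, crops included, and the job is handed in when it is done.

Besides the shell and the picture viewer there is one more tool, called after ">>>" in YAML: its name, and indented under it one key for each argument. step_arm: Moves the arm, as the interface text tells. Its arguments: {"type":"object","properties":{"moves":{"type":"array","items":{"type":"object","properties":{"rx":{"type":"number"},"ry":{"type":"number"},"rz":{"type":"number"},"dx":{"type":"number"},"dy":{"type":"number"},"dz":{"type":"number"},"gripper":{"type":"number"}}}},"grip_force":{"type":"number"}},"required":["moves"]}

```bash
mkdir -p pics; cat > h.py <<'E'
import numpy as np, cv2
from bench import r
def cam(n):
    c=r.camera_info(n); R=cv2.Rodrigues(np.array(c['rvec'],float))[0]
    return np.array(c['mtx'],float),R,np.array(c['tvec'],float).ravel()
def ray(c,u,v):
    K,R,t=c; d=R.T@np.linalg.inv(K)@np.array([u,v,1.]); return -R.T@t,d
def onz(c,u,v,z):
    o,d=ray(c,u,v); return o+d*(z-o[2])/d[2]
def proj(c,p):
    K,R,t=c; q=K@(R@np.array(p,float)+t); return q[:2]/q[2]
def tri(c1,p1,c2,p2):
    o1,d1=ray(c1,*p1);o2,d2=ray(c2,*p2)
    s=np.linalg.lstsq(np.c_[d1,-d2],o2-o1,rcond=None)[0]
    a,b=o1+s[0]*d1,o2+s[1]*d2
    return (a+b)/2,np.linalg.norm(a-b)
E
python3 - <<'E'
from h import *
for n in('side','top'):
    cv2.imwrite(f'pics/{n}0.png',r.grab_frame(n)); K,R,t=cam(n); print(n,K[0,0],-R.T@t,R[2])
o=r.get_obs();print(o,r.tcp_to_tips)
E
```

```text
side 447.59193974296375 [0.55206252 0.60044463 0.69479342] [ 0.03394687 -0.74463923 -0.66660335]
top 480.8765096140644 [ 0.42907763 -0.03113668  1.15551792] [ 0.13077501 -0.01941449 -0.99122196]
{'clock': 0.1, 'joints': array([ 1.1269315 ,  0.47769623,  0.02232831,  1.55633548, -0.01147559,
        1.10929444, -0.08309677]), 'qvel': array([-0.00065625, -0.00031901, -0.00033889, -0.00191745,  0.00033983,
        0.00012559, -0.00110482]), 'tau': array([ 4.72288200e-03, -5.97763109e+01,  1.61384035e+00, -2.81955564e+01,
        1.28561578e-02,  5.03078161e-03,  4.52526353e-05]), 'tcp_pos': array([ 0.22224093, -0.63684834,  0.25244407]), 'orientation': array([-3.09587817e+00, -5.24757042e-01,  6.22418805e-04]), 'contact_force': array([-1.13204906,  0.56352261, -0.0677292 ]), 'moment': array([0.04768408, 0.02391567, 0.00151027]), 'gripper_force': 0.0, 'grip_width': 0.08543363892728208} 0.022
```

View pics/side0.png

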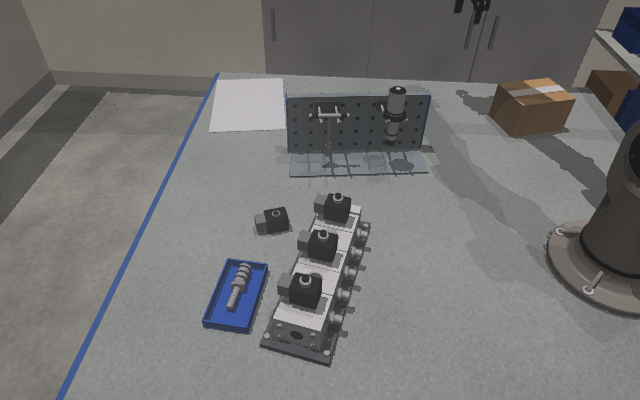

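View pics/top0.png

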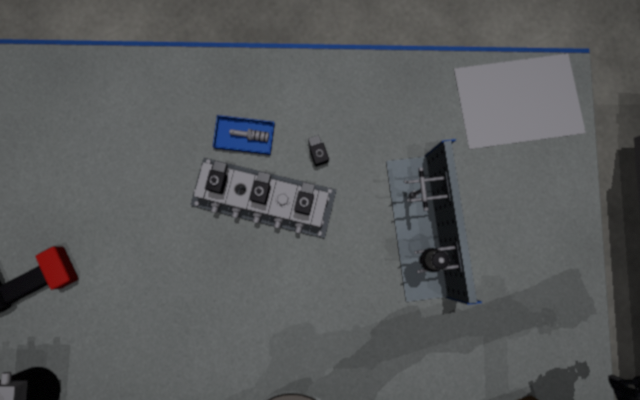

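Side view: scope at about (397,105) on the panel's right-hand hook, spinner at (328,115), and valves at (338,208), (322,245) and (305,290). Top view: scope at (432,259), valves at (216,181), (260,190) and (304,203). The dark open cavity looks to be at (240,188) and the plug at (282,199). I'll zoom in to confirm.

```bash
python3 - <<'E'
from h import *
t=cv2.imread('pics/top0.png'); s=cv2.imread('pics/side0.png')
a=cv2.resize(t[145:245,180:345],None,fx=3,fy=3,interpolation=cv2.INTER_CUBIC)   # 495x300
b=cv2.resize(t[235:285,400:480],None,fx=3.75,fy=3.75,interpolation=cv2.INTER_CUBIC)  #300x187
c=cv2.resize(s[75:160,350:440],None,fx=3.33,fy=3.33,interpolation=cv2.INTER_CUBIC) #300x283
d=cv2.resize(s[180:345,255:385],None,fx=1.8,fy=1.8,interpolation=cv2.INTER_CUBIC)
m=np.zeros((600,800,3),np.uint8)
for im,x,y in((a,0,0),(b,498,0),(c,498,300),(d,0,302)):
    m[y:y+im.shape[0],x:x+im.shape[1]]=im[:600-y,:800-x]
m=np.clip(m*1.6,0,255).astype(np.uint8)
cv2.imwrite('pics/mix.png',m)
T=cam('top')
for u,v,z in((216,181,.133),(260,190,.133),(304,203,.133),(240,188,.067),(282,199,.079),(432,259,.21)): print(u,v,onz(T,u,v,z))
E
```

```text
216 181 [0.58573225 0.16286192 0.133     ]
260 190 [0.56724475 0.06836442 0.133     ]
304 203 [ 0.54017028 -0.02611831  0.133     ]
240 188 [0.58029322 0.12036374 0.067     ]
282 199 [0.5546091  0.02374719 0.079     ]
432 259 [ 0.42400825 -0.27816013  0.21      ]
```

View pics/mix.png

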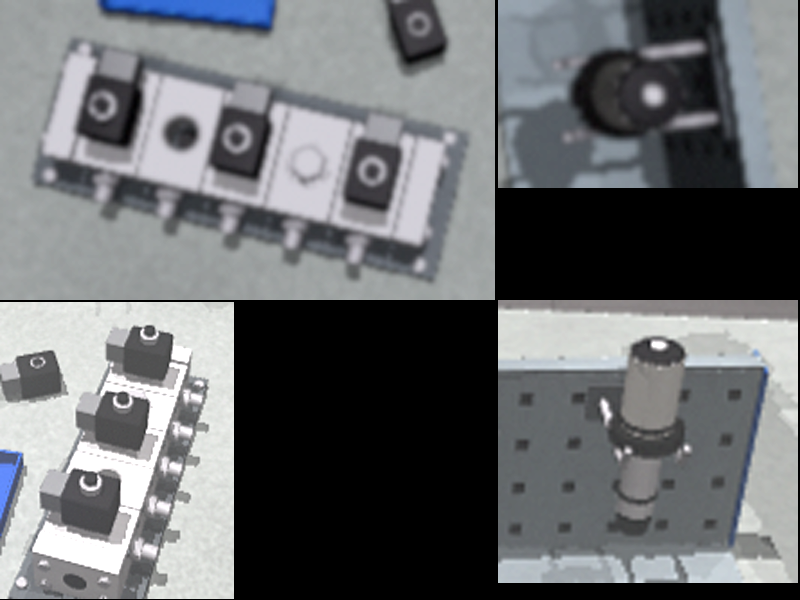

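The crops show the open cavity at top px (240.2,188.5), between the +y end valve and the middle valve. The hex plug is at (282,199). The scope cap is at top px (441,260) and side px (398,90).

```bash
cat >> h.py <<'E'
def delta(p,o=None):
    o=o or r.get_obs(); R=cv2.Rodrigues(o['orientation'])[0]; return R.T@(np.array(p)-o['tcp_pos'])*1000
E
python3 - <<'E'
from h import *
T,S=cam('top'),cam('side')
print('cap',onz(T,441,260.3,.213),tri(T,(441,260.3),S,(397.7,90)))
v=[onz(T,180+a/3,145+b/3,.133)for a,b in((103,105),(237,137),(372,171))];print(v, (v[0]+v[1])/2,'cav',onz(T,240.2,188.5,.067))
a,b=onz(T,446,140,.163),onz(T,474,302,.163);print('sheet',a,b,np.linalg.norm(a-b),np.degrees(np.arctan2(*(b-a)[1::-1])))
R=cv2.Rodrigues(r.get_obs()['orientation'])[0];print(R)
for n,p in(('abovescope',[*tri(T,(441,260.3),S,(397.7,90))[0][:2],.30]),): print(n,delta(p))
E
```

```text
cap [ 0.42164086 -0.29496848  0.213     ] (array([ 0.42206225, -0.29693846,  0.20626076]), np.float64(0.0009629769234259495))
[array([0.58786153, 0.16649341, 0.133     ]), array([0.56578268, 0.07046781, 0.133     ]), array([ 0.54232049, -0.0260953 ,  0.133     ])] [0.5768221  0.11848061 0.133     ] cav [0.57914786 0.11987722 0.067     ]
sheet [ 0.67443679 -0.32640199  0.163     ] [ 0.33770374 -0.37424249  0.163     ] 0.3401144837765495 -171.91396232404242
[[ 9.44143029e-01  3.29535304e-01 -6.50852296e-04]
 [ 3.29535921e-01 -9.44141898e-01  1.46757937e-03]
 [-1.30877708e-04 -1.60008404e-03 -9.99998711e-01]]
abovescope [ 300.66619882 -255.15107745  -47.18707434]
```

>>> step_arm:
  moves:
    - {"dz": -20}
    - {"dx": 30,"dy": -25,"dz": -15}
    - {"dx": 30,"dy": -25,"dz": -12}
    - {"dx": 30,"dy": -25}
    - {"dx": 30,"dy": -25}
    - {"dx": 30,"dy": -25}
    - {"dx": 30,"dy": -25}
    - {"dx": 30,"dy": -25}
    - {"dx": 30,"dy": -25}
    - {"dx": 30,"dy": -25}
    - {"dx": 30,"dy": -30}
    - {"rz": -9.9}
    - {"rz": -9.9}
    - {"rz": -9.9}
    - {"rz": -9.9}
    - {"rz": -9.9}
    - {"rz": -9.9}
    - {"rz": -9.9}
    - {"rz": -9.6}
    - {}

```text
invalid input at $.moves[0]: expected keys rx, ry, rz, dx, dy, dz, gripper
```

```bash
python3 - <<'E'
from h import *
W=cam('wrist'); cv2.imwrite('pics/w1.png',r.grab_frame('wrist'))
np.savez('w1.npz',K=W[0],R=W[1],t=W[2])
o=r.get_obs();print(o['tcp_pos'],cv2.Rodrigues(o['orientation'])[0],o['joints'],-W[1].T@W[2],proj(W,[.422,-.297,.213]))
E
```

```text
[ 0.22226881 -0.63692355  0.25257864] [[ 9.44152175e-01  3.29509273e-01 -5.55759943e-04]
 [ 3.29509719e-01 -9.44151393e-01  1.22150824e-03]
 [-1.22223232e-04 -1.33641797e-03 -9.99999100e-01]] [ 1.12690558  0.47758454  0.02236753  1.55619599 -0.01147702  1.10928255
 -0.08311637] [ 0.28599724 -0.61587576  0.37410532] [-624.10456915 -782.29604563]
```

View pics/w1.png

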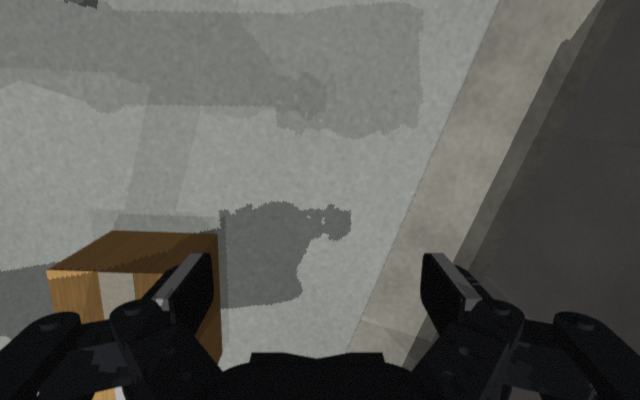

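The call was refused because every row needs all the keys. The wrist view shows the fingers and a cardboard box close by at lower left (50–220, 230–400), so I'll rise well clear before crossing.

>>> step_arm:
  moves:
    - {"rx": 0,"ry": 0,"rz": 0,"dx": 0,"dy": 0,"dz": -40,"gripper": 1}
    - {"rx": 0,"ry": 0,"rz": 0,"dx": 0,"dy": 0,"dz": -50,"gripper": 1}
    - {"rx": 0,"ry": 0,"rz": 0,"dx": 0,"dy": 0,"dz": -50,"gripper": 1}
    - {"rx": 0,"ry": 0,"rz": 0,"dx": 15,"dy": -10,"dz": -10,"gripper": 1}
    - {"rx": 0,"ry": 0,"rz": 0,"dx": 35,"dy": -30,"dz": 0,"gripper": 1}
    - {"rx": 0,"ry": 0,"rz": 0,"dx": 35,"dy": -30,"dz": 0,"gripper": 1}
    - {"rx": 0,"ry": 0,"rz": 0,"dx": 35,"dy": -30,"dz": 0,"gripper": 1}
    - {"rx": 0,"ry": 0,"rz": 0,"dx": 35,"dy": -30,"dz": 0,"gripper": 1}
    - {"rx": 0,"ry": 0,"rz": 0,"dx": 35,"dy": -30,"dz": 0,"gripper": 1}
    - {"rx": 0,"ry": 0,"rz": 0,"dx": 35,"dy": -30,"dz": 0,"gripper": 1}
    - {"rx": 0,"ry": 0,"rz": 0,"dx": 35,"dy": -30,"dz": 0,"gripper": 1}
    - {"rx": 0,"ry": 0,"rz": 0,"dx": 40,"dy": -35,"dz": 0,"gripper": 1}
    - {"rx": 0,"ry": 0,"rz": 0,"dx": 0,"dy": 0,"dz": 0,"gripper": 1}

```text
clock: 1.78
tcp_pos: [0.4238, -0.2924, 0.4024]
orientation: [-3.093, -0.539, 0.0]
contact_force: [-0.6, -0.2, -0.0]
grip_width: 0.0855
gripper_force: 0.0
```

>>> step_arm:
  moves:
    - {"rx": 0,"ry": 0,"rz": -9.9,"dx": 0,"dy": 0,"dz": 10,"gripper": 1}
    - {"rx": 0,"ry": 0,"rz": -9.9,"dx": 0,"dy": 0,"dz": 10,"gripper": 1}
    - {"rx": 0,"ry": 0,"rz": -9.9,"dx": 0,"dy": 0,"dz": 10,"gripper": 1}
    - {"rx": 0,"ry": 0,"rz": -9.9,"dx": 0,"dy": 0,"dz": 10,"gripper": 1}
    - {"rx": 0,"ry": 0,"rz": -9.9,"dx": 0,"dy": 0,"dz": 10,"gripper": 1}
    - {"rx": 0,"ry": 0,"rz": -9.9,"dx": 0,"dy": 0,"dz": 10,"gripper": 1}
    - {"rx": 0,"ry": 0,"rz": -9.9,"dx": 0,"dy": 0,"dz": 10,"gripper": 1}
    - {"rx": 0,"ry": 0,"rz": -9.6,"dx": 0,"dy": 0,"dz": 10,"gripper": 1}
    - {"rx": 0,"ry": 0,"rz": 0,"dx": 0,"dy": 0,"dz": 10,"gripper": 1}
    - {"rx": 0,"ry": 0,"rz": 0,"dx": 0,"dy": 0,"dz": 0,"gripper": 1}
    - {"rx": 0,"ry": 0,"rz": 0,"dx": 0,"dy": 0,"dz": 0,"gripper": 1}

```text
clock: 3.15
tcp_pos: [0.4217, -0.2978, 0.3134]
orientation: [2.06, 2.372, -0.0]
contact_force: [-0.4, -0.1, -1.2]
grip_width: 0.0854
gripper_force: 0.0
```

```bash
python3 - <<'E'
from h import *
W=cam('wrist'); cv2.imwrite('pics/w2.png',r.grab_frame('wrist'))
np.savez('w2.npz',K=W[0],R=W[1],t=W[2])
o=r.get_obs();print(o['clock'],o['tcp_pos'],cv2.Rodrigues(o['orientation'])[0],o['joints'],-W[1].T@W[2],proj(W,[.422,-.297,.213]))
E
```

```text
3.2 [ 0.42183157 -0.29780717  0.31365758] [[-1.40177073e-01  9.90126313e-01  5.21083857e-04]
 [ 9.90126354e-01  1.40177273e-01 -3.67523791e-04]
 [-4.36939090e-04  4.64420450e-04 -9.99999797e-01]] [ 0.77154198  0.17806345 -0.31527978  1.83887439  0.06077748  1.13333886
  0.57583184] [ 0.41343562 -0.23281842  0.43511624] [315.55074162 206.0593448 ]
```

View pics/w2.png

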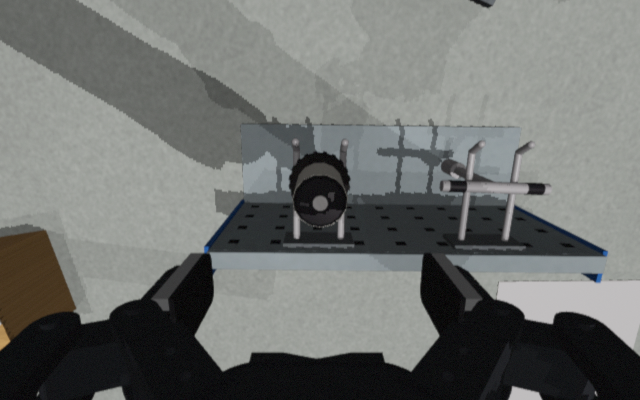

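Wrist view: scope cap centre at about (320,203), and the sheet runs parallel to the finger line.

```bash
python3 - <<'E'
from h import *
W=cam('wrist')
for p in((320,203),(320,186)): print(onz(W,*p,.213))
g=onz(W,320,203,.213); print(tri(cam('top'),(441,260.3),W,(320,203)))
print(onz(W,207,252,.163),onz(W,606,252,.163))
print(delta([g[0],g[1],.1825]))
E
```

```text
[ 0.4248197 -0.2945856  0.213    ]
[ 0.42316814 -0.28311198  0.213     ]
(array([ 0.42206457, -0.27965515,  0.26721765]), np.float64(0.0002632282601294545))
[ 0.33873696 -0.36451819  0.163     ] [ 0.67374686 -0.31737399  0.163     ]
[  2.82819862   3.34929745 131.15793003]
```

>>> step_arm:
  moves:
    - {"rx": 0,"ry": 0,"rz": 0,"dx": 2,"dy": 3,"dz": 20,"gripper": 1}
    - {"rx": 0,"ry": 0,"rz": 0,"dx": 0,"dy": 0,"dz": 20,"gripper": 1}
    - {"rx": 0,"ry": 0,"rz": 0,"dx": 0,"dy": 0,"dz": 20,"gripper": 1}
    - {"rx": 0,"ry": 0,"rz": 0,"dx": 0,"dy": 0,"dz": 20,"gripper": 1}
    - {"rx": 0,"ry": 0,"rz": 0,"dx": 0,"dy": 0,"dz": 20,"gripper": 1}
    - {"rx": 0,"ry": 0,"rz": 0,"dx": 0,"dy": 0,"dz": 20,"gripper": 1}
    - {"rx": 0,"ry": 0,"rz": 0,"dx": 0,"dy": 0,"dz": 10,"gripper": 1}
    - {"rx": 0,"ry": 0,"rz": 0,"dx": 0,"dy": 0,"dz": 0,"gripper": 1}
    - {"rx": 0,"ry": 0,"rz": 0,"dx": 0,"dy": 0,"dz": 0,"gripper": 1}

```text
clock: 4.32
tcp_pos: [0.4249, -0.2956, 0.1841]
orientation: [2.058, 2.372, 0.0]
contact_force: [0.6, -0.2, 0.2]
grip_width: 0.0855
gripper_force: 0.0
```

>>> step_arm:
  moves:
    - {"rx": 0,"ry": 0,"rz": 0,"dx": 0,"dy": 0,"dz": 0,"gripper": -1}
    - {"rx": 0,"ry": 0,"rz": 0,"dx": 0,"dy": 0,"dz": 0,"gripper": -1}
    - {"rx": 0,"ry": 0,"rz": 0,"dx": 0,"dy": 0,"dz": 0,"gripper": -1}
    - {"rx": 0,"ry": 0,"rz": 0,"dx": 0,"dy": 0,"dz": 0,"gripper": -1}
    - {"rx": 0,"ry": 0,"rz": 0,"dx": 0,"dy": 0,"dz": 0,"gripper": -1}
    - {"rx": 0,"ry": 0,"rz": 0,"dx": 0,"dy": 0,"dz": 0,"gripper": -1}
    - {"rx": 0,"ry": 0,"rz": 0,"dx": 0,"dy": 0,"dz": 0,"gripper": -1}
    - {"rx": 0,"ry": 0,"rz": 0,"dx": 0,"dy": 0,"dz": 0,"gripper": -1}
  grip_force: 50

```text
clock: 5.32
tcp_pos: [0.4246, -0.2954, 0.1837]
orientation: [2.058, 2.373, 0.0]
contact_force: [-1.2, 0.5, 5.7]
grip_width: 0.0371
gripper_force: 49.9
```

>>> step_arm:
  moves:
    - {"rx": 0,"ry": 0,"rz": 0,"dx": 0,"dy": 0,"dz": -5,"gripper": -1}
    - {"rx": 0,"ry": 0,"rz": 0,"dx": 0,"dy": 0,"dz": -10,"gripper": -1}
    - {"rx": 0,"ry": 0,"rz": 0,"dx": 0,"dy": 0,"dz": -15,"gripper": -1}
    - {"rx": 0,"ry": 0,"rz": 0,"dx": 0,"dy": 0,"dz": -20,"gripper": -1}
    - {"rx": 0,"ry": 0,"rz": 0,"dx": 0,"dy": 0,"dz": -20,"gripper": -1}
    - {"rx": 0,"ry": 0,"rz": 0,"dx": 0,"dy": 0,"dz": -20,"gripper": -1}
    - {"rx": 0,"ry": 0,"rz": 0,"dx": 0,"dy": 0,"dz": -20,"gripper": -1}
    - {"rx": 0,"ry": 0,"rz": 0,"dx": 0,"dy": 0,"dz": -10,"gripper": -1}
    - {"rx": 0,"ry": 0,"rz": 0,"dx": 0,"dy": 0,"dz": 0,"gripper": -1}
    - {"rx": 0,"ry": 0,"rz": 0,"dx": 0,"dy": 0,"dz": 0,"gripper": -1}

```text
clock: 6.58
tcp_pos: [0.424, -0.2951, 0.3027]
orientation: [-2.058, -2.373, 0.0]
contact_force: [0.3, 0.1, -2.1]
grip_width: 0.0373
gripper_force: 50.1
```

```bash
python3 - <<'E'
from h import *
s=r.grab_frame('side');w=r.grab_frame('wrist')
m=np.zeros((400,800,3),np.uint8); m[:,:400]=cv2.resize(s[20:170,320:470],(400,400),interpolation=cv2.INTER_CUBIC); m[:,400:]=cv2.resize(w,(400,250))[0:1].repeat(400,0)*0; m[:250,400:]=cv2.resize(w,(400,250))
cv2.imwrite('pics/l.png',m)
S=cam('side');o=r.get_obs();p=o['tcp_pos'];print(o['clock'],p,o['contact_force'],delta([.578,.119,p[2]]))
R=cv2.Rodrigues(o['orientation'])[0]
for z in(.1175,.0305,-.03): print((proj(S,p-[0,0,z])-[320,20])*400/150)
E
```

```text
6.675 [ 0.42393864 -0.29507392  0.30245605] [ 0.32214682 -0.16874189 -1.92637353] [3.88076835e+02 2.11159795e+02 1.61575212e-01]
[202.32602815 210.53111241]
[216.60500083 113.29719404]
[227.61460343  38.32633828]
```

View pics/l.png

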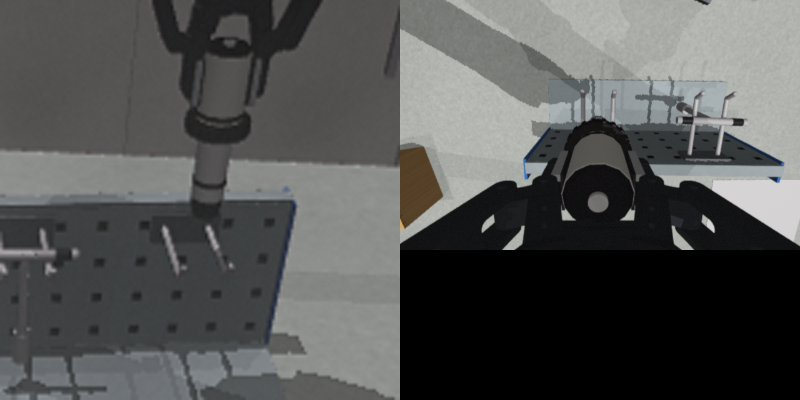

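The scope is off the hook and upright, with its lens near crop (204,217). Next I'll carry it to just short of the cavity and measure again with the wrist camera.

>>> step_arm:
  moves:
    - {"rx": 0,"ry": 0,"rz": 0,"dx": 10,"dy": 7,"dz": -5,"gripper": -1}
    - {"rx": 0,"ry": 0,"rz": 0,"dx": 20,"dy": 14,"dz": 0,"gripper": -1}
    - {"rx": 0,"ry": 0,"rz": 0,"dx": 30,"dy": 21,"dz": 0,"gripper": -1}
    - {"rx": 0,"ry": 0,"rz": 0,"dx": 30,"dy": 21,"dz": 0,"gripper": -1}
    - {"rx": 0,"ry": 0,"rz": 0,"dx": 30,"dy": 21,"dz": 0,"gripper": -1}
    - {"rx": 0,"ry": 0,"rz": 0,"dx": 30,"dy": 21,"dz": 0,"gripper": -1}
    - {"rx": 0,"ry": 0,"rz": 0,"dx": 30,"dy": 21,"dz": 0,"gripper": -1}
    - {"rx": 0,"ry": 0,"rz": 0,"dx": 30,"dy": 21,"dz": 0,"gripper": -1}
    - {"rx": 0,"ry": 0,"rz": 0,"dx": 30,"dy": 21,"dz": 0,"gripper": -1}
    - {"rx": 0,"ry": 0,"rz": 0,"dx": 30,"dy": 21,"dz": 0,"gripper": -1}
    - {"rx": 0,"ry": 0,"rz": 0,"dx": 20,"dy": 14,"dz": 0,"gripper": -1}
    - {"rx": 0,"ry": 0,"rz": 0,"dx": 10,"dy": 8,"dz": 0,"gripper": -1}
    - {"rx": 0,"ry": 0,"rz": 0,"dx": 0,"dy": 0,"dz": 0,"gripper": -1}
    - {"rx": 0,"ry": 0,"rz": 0,"dx": 0,"dy": 0,"dz": 0,"gripper": -1}

```text
clock: 8.43
tcp_pos: [0.5905, 0.0303, 0.3082]
orientation: [2.06, 2.372, -0.002]
contact_force: [0.6, -0.1, -1.3]
grip_width: 0.0372
gripper_force: 50.2
```

```bash
python3 - <<'E'
from h import *
W=cam('wrist'); cv2.imwrite('pics/w3.png',r.grab_frame('wrist'))
o=r.get_obs();p=o['tcp_pos'];print(o['clock'],p,proj(W,[.578,.119,.067]),delta([.578,.119,p[2]]), proj(W,p-[0,0,.1175]),proj(W,p-[0,0,-.0305]))
E
```

```text
8.475 [0.59045416 0.03014682 0.30824452] [315.5437495   79.88728424] [ 8.97216831e+01  8.90218196e-02 -6.86456408e-02] [315.07032612 200.46461585] [313.17203413 329.95734851]
```

View pics/w3.png

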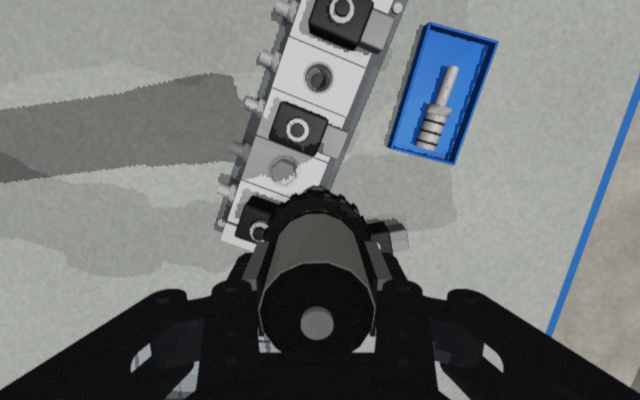

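Wrist view: open cavity at about (319,77) between two valves, held scope cap centre at about (317,323). I'll fit both precisely.

```bash
python3 - <<'E'
from h import *
W=cam('wrist');im=cv2.imread('pics/w3.png');g=cv2.cvtColor(im,cv2.COLOR_BGR2GRAY)
o=r.get_obs();p=o['tcp_pos']
roi=g[55:100,300:345]; m=(roi<120).astype(np.uint8)
for c in cv2.findContours(m,cv2.RETR_EXTERNAL,cv2.CHAIN_APPROX_NONE)[0]:
    if cv2.contourArea(c)>100:
        e=cv2.fitEllipse(cv2.convexHull(c)); q=np.array(e[0])+[300,55]; P=onz(W,*q,.067); sc=np.linalg.norm(onz(W,q[0]+10,q[1],.067)-P)/10*1e3
        print('cav',q,np.array(e[1])*sc,P,delta([*P[:2],p[2]]))
roi=g[295:350,290:345]; m=(roi>70).astype(np.uint8)
for c in cv2.findContours(m,cv2.RETR_EXTERNAL,cv2.CHAIN_APPROX_NONE)[0]:
    if cv2.contourArea(c)>100:
        e=cv2.fitEllipse(c); q=np.array(e[0])+[290,295]; P=onz(W,*q,p[2]+.0305);print('cap',q,e[1],P,delta(P))
T=cam('top');t=cv2.imread('pics/top0.png');g=cv2.cvtColor(t,cv2.COLOR_BGR2GRAY)
roi=g[178:199,230:251]; w=np.clip(110-roi.astype(float),0,None); print(roi.min(),roi.max())
yy,xx=np.mgrid[178:199,230:251]; q=[(w*xx).sum()/w.sum(),(w*yy).sum()/w.sum()];print('top',q,onz(T,*q,.067))
E
```

```text
cav [318.2053833   77.28313637] [25.95363707 27.47928838] [0.58033751 0.12163585 0.067     ] [ 9.20048866e+01  2.77204626e+00 -7.16153808e-02]
cap [316.5464592  323.49528885] (31.21637535095215, 31.731809616088867) [0.59115963 0.03231942 0.33874452] [  2.02932203   0.98834098 -30.50201464]
22 132
top [np.float64(240.61816192560175), np.float64(189.34149343544857)] [0.5772228  0.11887348 0.067     ]
```

>>> step_arm:
  moves:
    - {"rx": 0,"ry": 0,"rz": 0,"dx": 8,"dy": 0,"dz": 0,"gripper": -1}
    - {"rx": 0,"ry": 0,"rz": 0,"dx": 16,"dy": 0,"dz": 0,"gripper": -1}
    - {"rx": 0,"ry": 0,"rz": 0,"dx": 20,"dy": 0.5,"dz": 0,"gripper": -1}
    - {"rx": 0,"ry": 0,"rz": 0,"dx": 20,"dy": 0.5,"dz": 0,"gripper": -1}
    - {"rx": 0,"ry": 0,"rz": 0,"dx": 16,"dy": 0.5,"dz": 0,"gripper": -1}
    - {"rx": 0,"ry": 0,"rz": 0,"dx": 10,"dy": 0,"dz": 0,"gripper": -1}
    - {"rx": 0,"ry": 0,"rz": 0,"dx": 0,"dy": 0,"dz": 10,"gripper": -1}
    - {"rx": 0,"ry": 0,"rz": 0,"dx": 0,"dy": 0,"dz": 10,"gripper": -1}
    - {"rx": 0,"ry": 0,"rz": 0,"dx": 0,"dy": 0,"dz": 10,"gripper": -1}
    - {"rx": 0,"ry": 0,"rz": 0,"dx": 0,"dy": 0,"dz": 0,"gripper": -1}
    - {"rx": 0,"ry": 0,"rz": 0,"dx": 0,"dy": 0,"dz": 0,"gripper": -1}

```text
clock: 9.85
tcp_pos: [0.5797, 0.1207, 0.2784]
orientation: [2.059, 2.373, 0.0]
contact_force: [1.0, 0.7, -1.5]
grip_width: 0.0372
gripper_force: 50.2
```

```bash
python3 - <<'E'
from h import *
s=r.grab_frame('side');t=r.grab_frame('top'); cv2.imwrite('pics/s4.png',s);cv2.imwrite('pics/t4.png',t);w=r.grab_frame('wrist')
o=r.get_obs();p=o['tcp_pos'];S=cam('side')
m=np.zeros((500,800,3),np.uint8)
m[:,:400]=cv2.resize(s[160:310,260:380],(400,500),interpolation=cv2.INTER_CUBIC); m[:250,400:]=cv2.resize(w,(400,250)); m[250:,400:]=cv2.resize(t[120:270,160:400],(400,250))
cv2.imwrite('pics/m4.png',np.clip(m*1.4,0,255).astype(np.uint8))
f=lambda q:(proj(S,q)-[260,160])*400/120
print(o['clock'],p,o['contact_force'],cv2.Rodrigues(o['orientation'])[0][:,2],'lens',f(p-[0,0,.1187]),'wheel',f(p-[0,0,.038]),'cav',f([.5795,.1205,.067]))
E
```

```text
10.0 [0.57973082 0.12089859 0.27873931] [ 0.0433618  -0.64388653 -1.48887659] [ 7.56109384e-04  1.94909706e-04 -9.99999695e-01] lens [180.08460553 271.11667514] wheel [181.53525885 148.61770038] cav [179.15534756 390.68994555]
```

View pics/m4.png

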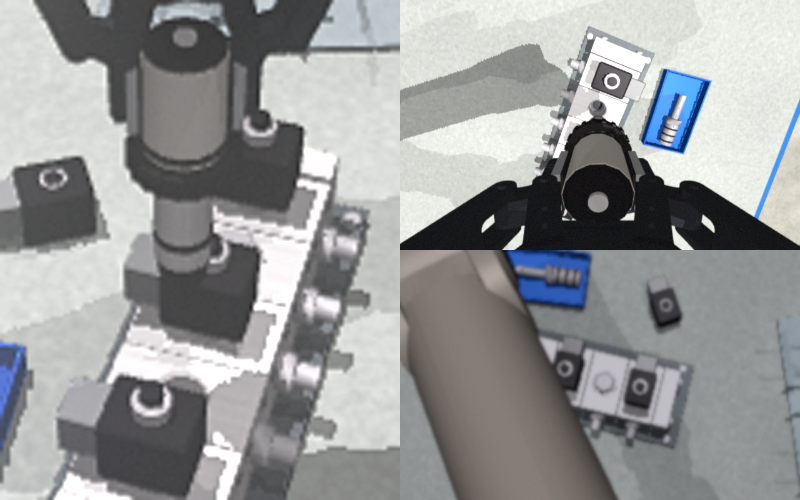

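The scope is lined up with the cavity: both are at about x=185 in the side crop. The lens tip is black and blends into the coil behind it. Descending to hover height.

>>> step_arm:
  moves:
    - {"rx": 0,"ry": 0,"rz": 0,"dx": 0,"dy": 0,"dz": 8,"gripper": -1}
    - {"rx": 0,"ry": 0,"rz": 0,"dx": 0,"dy": 0,"dz": 12,"gripper": -1}
    - {"rx": 0,"ry": 0,"rz": 0,"dx": 0,"dy": 0,"dz": 12,"gripper": -1}
    - {"rx": 0,"ry": 0,"rz": 0,"dx": 0,"dy": 0,"dz": 12,"gripper": -1}
    - {"rx": 0,"ry": 0,"rz": 0,"dx": 0,"dy": 0,"dz": 12,"gripper": -1}
    - {"rx": 0,"ry": 0,"rz": 0,"dx": 0,"dy": 0,"dz": 10,"gripper": -1}
    - {"rx": 0,"ry": 0,"rz": 0,"dx": 0,"dy": 0,"dz": 8,"gripper": -1}
    - {"rx": 0,"ry": 0,"rz": 0,"dx": 0,"dy": 0,"dz": 4,"gripper": -1}
    - {"rx": 0,"ry": 0,"rz": 0,"dx": 0,"dy": 0,"dz": 3,"gripper": -1}
    - {"rx": 0,"ry": 0,"rz": 0,"dx": 0,"dy": 0,"dz": 0,"gripper": -1}
    - {"rx": 0,"ry": 0,"rz": 0,"dx": 0,"dy": 0,"dz": 0,"gripper": -1}

```text
clock: 11.38
tcp_pos: [0.5797, 0.1209, 0.1976]
orientation: [2.058, 2.373, 0.001]
contact_force: [-0.1, -0.6, -1.0]
grip_width: 0.0368
gripper_force: 50.2
```

```bash
python3 - <<'E'
from h import *
s=r.grab_frame('side');w=r.grab_frame('wrist')
o=r.get_obs();p=o['tcp_pos'];S=cam('side');W=cam('wrist')
m=np.zeros((600,800,3),np.uint8)
m[:,:480]=cv2.resize(s[190:310,270:366],(480,600),interpolation=cv2.INTER_CUBIC); m[:400,480:]=cv2.resize(w[:,160:416],(320,500))[:400]
cv2.imwrite('pics/m5.png',np.clip(m*1.8,0,255).astype(np.uint8))
f=lambda q:(proj(S,q)-[270,190])*5
a=p-[0,0,.1187]
print(o['clock'],p,o['contact_force'],'lens',f(a),'lensfront',f(a+[0,.0135,0]),'wheelbot',f(p-[0,0,.0437]),'capTop',f(p+[0,0,.029]),'cav',f([.5795,.1205,.067]),'wr cap',proj(W,p+[0,0,.029]))
E
```

```text
11.475 [0.57966373 0.12091695 0.19761088] [ 0.75713738  0.16712848 -0.90477002] lens [218.43777104 415.52535626] lensfront [215.76869145 447.36411073] wheelbot [220.179684   269.55928286] capTop [222.11626601 107.28063855] cav [218.73302135 436.03491833] wr cap [313.40379293 326.33770077]
```

View pics/m5.png

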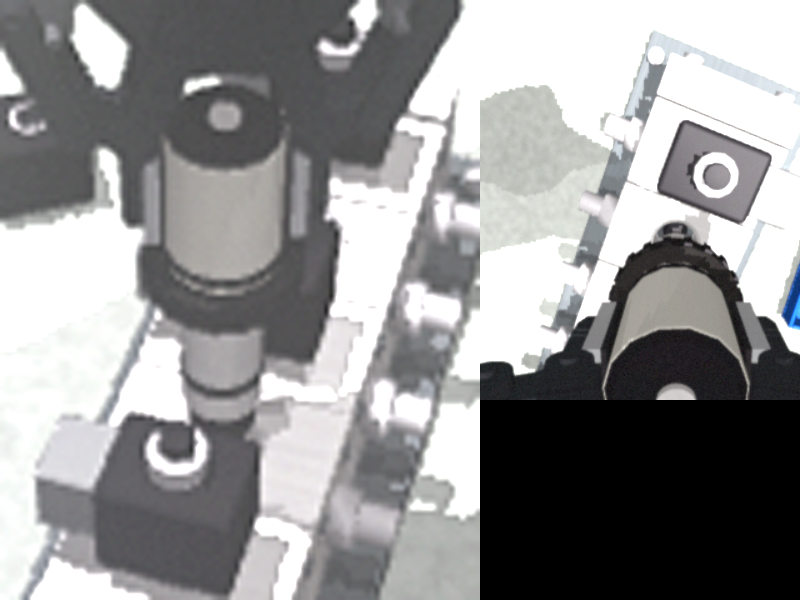

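```bash
python3 - <<'E'
from h import *
w=r.grab_frame('wrist');W=cam('wrist');g=cv2.cvtColor(w,cv2.COLOR_BGR2GRAY)
print(g[170:195,314:322].mean(1).round()); print([ (k,g[k,296:340].tolist()) for k in(180,183,186)])
for v in(176,178,180): print(v,delta(onz(W,317.5,v,.067)))
print('cap',[delta(onz(W,317,v,.1976+.029)) for v in(319,)])
E
```

```text
[149. 149. 149. 149. 147. 138. 118.  91.  57.  35.  40.  46.  58.  64.
  62.  48.  58.  78.  84.  75.  49.  21.  14.  14.  12.]
[(180, [166, 165, 165, 165, 166, 163, 154, 143, 128, 113, 89, 62, 36, 24, 23, 22, 32, 31, 34, 33, 34, 31, 33, 53, 52, 50, 32, 31, 43, 71, 86, 95, 99, 106, 113, 116, 118, 117, 115, 116, 117, 116, 117, 117]), (183, [164, 165, 163, 152, 133, 127, 112, 84, 59, 51, 32, 21, 20, 20, 27, 28, 31, 37, 67, 71, 71, 67, 67, 69, 65, 36, 24, 21, 24, 30, 63, 68, 73, 85, 95, 100, 107, 117, 118, 119, 119, 118, 118, 118]), (186, [164, 156, 135, 127, 111, 93, 62, 56, 54, 53, 40, 20, 23, 27, 31, 38, 43, 50, 63, 64, 64, 63, 62, 55, 55, 34, 31, 25, 26, 39, 63, 65, 65, 65, 78, 98, 100, 101, 108, 115, 114, 116, 117, 118])]
176 [ 15.09141551   1.81649664 130.54370487]
178 [ 13.58579129   1.81706403 130.54368199]
180 [ 12.0755139    1.81763317 130.54365904]
cap [array([  2.5998842 ,   1.11775291, -29.05684024])]
```

>>> step_arm:
  moves:
    - {"rx": 0,"ry": 0,"rz": 0,"dx": 0.5,"dy": 0.7,"dz": 1.5,"gripper": -1}
    - {"rx": 0,"ry": 0,"rz": 0,"dx": 0,"dy": 0,"dz": 0,"gripper": -1}
    - {"rx": 0,"ry": 0,"rz": 0,"dx": 0,"dy": 0,"dz": 0,"gripper": -1}
    - {"rx": 0,"ry": 0,"rz": 0,"dx": 0,"dy": 0,"dz": 0,"gripper": -1}

```text
clock: 12.02
tcp_pos: [0.5801, 0.1214, 0.1958]
orientation: [-2.058, -2.373, 0.0]
contact_force: [-0.1, -0.8, -0.2]
grip_width: 0.0369
gripper_force: 50.2
```

```bash
python3 - <<'E'
from h import *
o=r.get_obs();print(o['tcp_pos'],o['contact_force'],np.abs(o['qvel']).max());print(r.hand_in())
E
```

```text
[0.58010506 0.12143417 0.19578794] [-0.07316476 -0.76694149 -0.23692543] 0.0011416393143972084
the job is handed in; nothing more can be done
None
```

The job is handed in at about 12 s: the arm is holding the microscope upright, lens down, over the open cavity, centred to an estimated 1–2 mm and about 10 mm above its mouth by calculation, with no sign of contact with the valve bank and the other items left alone; the hand-in returned no verdict.

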